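Close the bedside sewing tin, then lift off only its outer lid

ROBOT

A 7-joint arm with a two-finger parallel gripper is mounted at the origin on the work surface. World frame = base frame: x ahead of the robot, y to its left, z up, the work surface at z = 0. Lengths are in m, angles in degrees, forces in N, time in s.
With the tool pointing down it reaches from about 0.425 to 0.8 m from the base axis. Payload 8.3 kg.
Tool frame: the origin (TCP) lies at the very end of the fingers, on their centre line; the grasp point (between the pads) lies 19 mm behind it; z points along the fingers, y is the line along which they close (so a half turn about z gives the same grasp; the last joint's range is limited). The gripper opens to 85 mm and grips with 20 to 120 N. Pads are 22 mm wide; open, the fingers measure 114 mm over their backs; the gripper's body (76 mm by 85 mm) begins 54 mm behind the grasp point. The pads swing forward as they close: fully open they stand 13 mm farther back than shut.
Start: joints at [-3.604, 21.967, 0.94, 78.501, -0.361, 79.538, -2.664], TCP at [0.625, 0, 0.197] pointing down, gripper open.
Joint ranges: [-169.22, 169.22], [-14.56, 117.87], [-87.37, 89.26], [10.42, 133.3], [-82.24, 262.24], [0.94, 117.77], [-172.7, 172.7]. Speed limits (degrees/s): [136.94, 136.94, 172.46, 172.46, 180, 180, 180].

INTERFACE

Orientations are given as a 3x3 rotation matrix whose columns are the frame's x, y, z axes.
In Python, from workcell import env, vision, job_done gives the robot as it stands. The module is installed in compiled form; this text tells all that it offers.
- The arm moves only by the tool arm_command, never from a script. Its argument "series" is a list of rows, each an object with "translation": the shift along the tool's x, y, z scaled (see below), a list of three; "twist": the turn, a rotation vector about the tool's x, y, z scaled (see below), a list of three; "grip": the opening, from 0 (shut) to 1 (fully open). In form: [{"translation": [x, y, z], "twist": [wx, wy, wz], "grip": grip}, ...]. A call has 1 to 10 rows; each row is the pose to reach, as a shift and turn from the pose commanded when the call began, along the tool's axes at that moment; what a row does not reach only later rows make up. The controller multiplies each number of a shift by 0.1 m and each number of a turn by 45 degrees. A row lasts 1/12 s, in which the tool goes at most 41.7 mm and 7.16 degrees, less where a joint would pass 70% of its speed; a pose out of reach is approached as far as the arm can. A call with a number of a shift or a turn outside -1 to 1 is refused whole. A call with a gripper value outside its range is refused whole. The fingers move at their own pace and stop on an object; the grip force is fixed at half the most. Time passes only in rows, so rows that repeat a pose let the fingers close. It gives the time, the measured TCP pose, the force, the opening and the grip force at its end, in the units of the state.
- env.get_state(): the state, without advancing time (a new reading comes with each control period).
- vision.capture(name): name is "scene" or "side" or "wrist"; returns (picture, depth): 384x512x3 uint8, red, green, blue; 384x512 float32, m along the optical axis (not along the pixel's ray), 0 where there is no reading.
- vision.get_calibration(name): a dict with "vertical_fov" (degrees; the focal length in pixels is half the picture's height over the tangent of half this angle, whatever the lens; pixels are square), "cx", "cy" (the principal point, pixels), "distortion" ([k1, k2, p1, p2, k3] as OpenCV has them; the pictures are not rectified), "rvec" (rotation vector, rad) and "tvec" (3), from world to camera coordinates, as OpenCV has them. Camera axes: x right, y down, z forward; pixel columns grow to the right and rows downward; lengths in m; the calibration is good to about 2 mm. A picture is of the moment at which its call begins: read the wrist's pose just before it. get_calibration takes no time and is no camera call; for the wrist camera it gives the pose at the moment of the call.
- job_done(): hands the job in; it is judged then, once.
The state is a dict: "time_s": time; "joint_pos": joint angles; "joint_vel": joint speeds; "effort": joint torques, N m; "position": TCP position; "orientation": TCP orientation; "wrist_force": force on the tool from outside, world axes, zero at the start; "moment": the same for the moment, N m; "finger_gap": opening from 0.0 (shut) to 1.0 (fully open); "gripper_force": force on a finger pad.
Only numpy, scipy, OpenCV 4.12 (cv2) and the standard library are available. Lean on these libraries where they do the work, as an engineer would, in place of code of your own. Each camera call takes 0.05 s, during which the arm holds its last target. There are 200 camera calls.

TASK

The bedside sewing tin stands open and its two lids lie beside it nested together, the outer lid over the inner one, whose wooden tab sticks up through the outer lid's collar. Carry both lids together by the tab, lower them (do not drop them) onto the tin so that the inner lid sits fully home in its mouth, and let go; then take the outer lid by its collar and lift it straight off on its own, leaving the inner lid seated and undisturbed, so that I can wipe the cover. Finish while still holding the outer lid, level and still over the tin, at least 10 cm above where it sat and touching nothing else, and leave the tin and everything else on the nightstand where it is.

Things in the scene. Friction and masses are not known exactly. Their poses are not given: they have to be found in the camera images.
- tin: Open rectangular steel sewing tin, loose, about 0.7 kg, thread spools lying low inside. Outside 86 (its x) by 116 (its y) by 60 tall, walls 4, mouth 78 by 108. Origin: centre of its underside; z up. A half turn about z makes no difference to the fit. Tin and nested lids may stand either way round, one left, one right.
- inner_lid: Inner lid, loose, 0.16 kg, aluminium. Plug 70 (x) by 100 (y), z 0 to 12, enters the tin's mouth with 4 to spare each side; plate 94 by 124, z 12 to 17, rests on the rim; wooden tab on top. Origin: centre of the plug's underside, on the nightstand at the start. Fully home: origin 48 above the tin's, x and y axes along the tin's (or half a turn round).
- tab_top (a point): Centre of the top of the inner lid's tab, 75 above the inner lid's origin. The tab is a flat upright piece of light wood, 14 thick (x) by 30 wide (y). While nested, its upper 28 stick out of the outer lid's collar. Lifting the tab raises both lids.
- outer_lid: Outer lid, loose, 0.14 kg, steel cover open below. Skirt 108 (x) by 138 (y) outside, 102 by 132 inside, z 0 to 15; top 4 thick (z 15 to 19); wooden collar on it. Origin: centre of the skirt's lower edge; z up. Nested, its top rests on the inner lid's plate, unlatched, 4 of play each side, its origin 2 above the inner lid's, axes alike.
- collar_top (a point): Centre of the top of the outer lid's collar, 45 above the outer lid's origin. The collar is a rectangular light wooden tube 34 (x) by 50 (y) outside, 26 tall above the lid's top, with a through hole 22 by 38 round the tab (4 clear each side). Lifting the collar raises the outer lid only.
- remote: Bystander: beige remote control lying between the tin and the lids, 170 (x) by 44 (y) by 18. Origin: centre of its underside.
- mug: Bystander: white ceramic mug, radius 40, height 92, towards the back. Origin: centre of its underside.
- magnifier: Bystander: clear acrylic hand magnifier lying flat towards the back, lens disc of radius 40, handle 18 wide along its -y to 133 from the centre, 10 thick. Origin: centre of the lens's underside.
- spool: Bystander: wooden thread spool standing upright near the robot, radius 14, height 36. Origin: centre of its underside.
- glasses_case: Bystander: black glasses case at the left, 65 by 160 by 38. Origin: centre of its underside.
- book: Bystander: blue book lying at the right, 150 by 210 by 25. Origin: centre of its underside.
- cream_jar: Bystander: small white jar towards the back, radius 28, height 50. Origin: centre of its underside.
Things that resemble listed ones, but are neither listed nor needed, are in the scene too. What is shaped like the tin but turquoise is not meant. What is shaped like the inner_lid but blue is not meant.

How it is judged:
By the outcome, as a careful person would: the job done as asked, in the order asked, and still so for the second after the job is handed in, while the arm keeps its last pose, push and grip.
It also fails if it takes over 50 s, if anything falls off the work surface, if the arm or the gripper's body presses on something with over 40 N, if the wrist force passes 120 N, or if a joint passes its speed limit or range.

## Working session

There is one attempt and no reset: what is moved stays moved. The work goes in short steps, Python scripts to look and compute and a tool call to move; the robot and the scene stay as the last step left them, time stands still between calls to the robot, and variables do not carry over. Pictures are saved under pics/ and viewed, at most 10 in all, crops included, and the job is handed in when it is done.

Besides the shell and the picture viewer there is one more tool, called after "Emit:" by a JSON object that holds its "api" and its "payload", one argument or row to a line. arm_command: Moves the arm, as the interface text tells. Shifts and turns lie within -1 to 1; 1 stands for 0.1 m of shift or 45 degrees of turn. Its arguments: {"type":"object","properties":{"series":{"type":"array"}},"required":["series"]}

```bash
mkdir -p pics; cat > h.py <<'E'
from workcell import env, vision, job_done
import numpy as np, cv2
def cap(n):
    c=vision.get_calibration(n); im,d=vision.capture(n)
    f=im.shape[0]/2/np.tan(np.radians(c["vertical_fov"])/2)
    K=np.array([[f,0,c["cx"]],[0,f,c["cy"]],[0,0,1]]); D=np.array(c["distortion"],float)
    R=cv2.Rodrigues(np.array(c["rvec"],float))[0]; t=np.array(c["tvec"],float).ravel()
    return im,d,K,D,R,t
def cloud(d,K,D,R,t):
    h,w=d.shape; u,v=np.meshgrid(np.arange(w),np.arange(h))
    p=cv2.undistortPoints(np.stack([u,v],-1).reshape(-1,1,2).astype(np.float64),K,D).reshape(h,w,2)
    P=np.dstack([p[...,0]*d,p[...,1]*d,d])
    W=(P-t)@R; W[d<=0]=np.nan
    return W
def save(n,im): cv2.imwrite("pics/"+n,im[...,::-1])
E
python3 - <<'E'
from h import *
a=[]
for n in("scene","side"):
    c=cap(n); a.append(c[0]); np.savez(n+".npz",im=c[0],W=cloud(c[1],*c[2:]))
    print(n,"cam pos",-c[4].T@c[5])
save("a.png",cv2.resize(a[0],(800,600)));save("b.png",cv2.resize(a[1],(800,600)))
s=env.get_state();print(s["position"],s["orientation"],s["wrist_force"],s["time_s"])
E
```

```text
scene cam pos [1.47881219 0.04242218 0.91125678]
side cam pos [0.10549391 1.04740601 0.79722102]
[6.24472272e-01 6.55787204e-05 1.95755509e-01] [[-1.01538094e-04  9.99998377e-01 -1.79862678e-03]
 [ 9.99999995e-01  1.01523045e-04 -8.45791459e-06]
 [-8.27529880e-06 -1.79862763e-03 -9.99998382e-01]] [-0.26262377 -0.34252086 -0.21615841] 0.1
```

View pics/a.png

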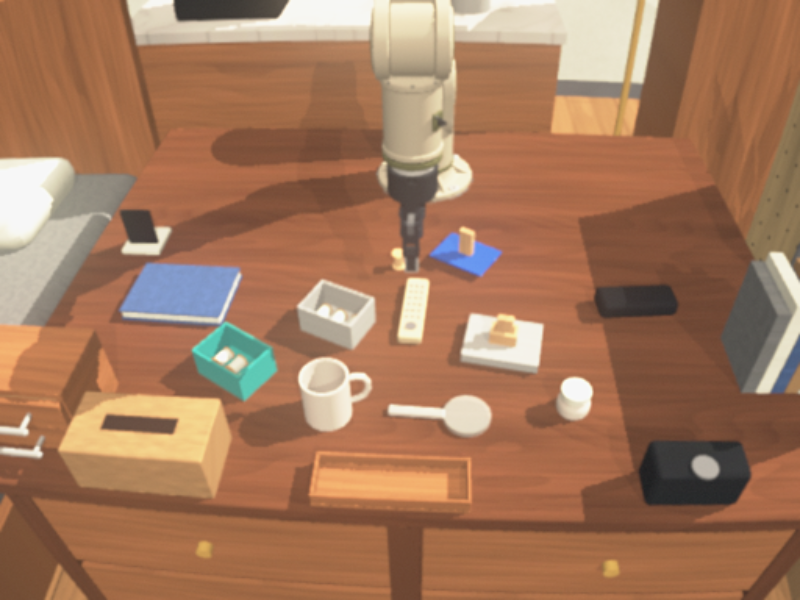

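View pics/b.png

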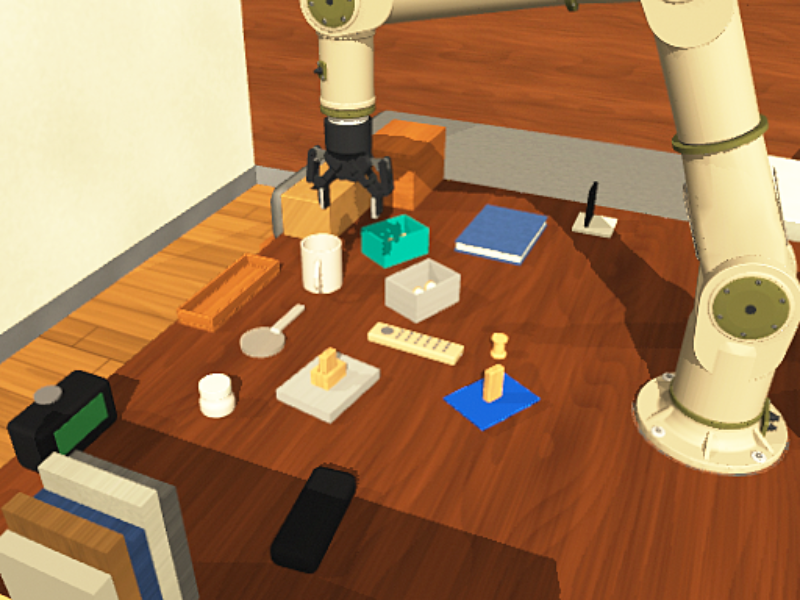

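Scene view (800x600): the tin candidates are grey-steel at (337,315) and turquoise at (235,360). The grey one is meant, since turquoise is excluded. The lid candidates are the grey nested pair with collar and tab at (503,343) and the blue single lid with a tab at (466,250). The grey pair fits. Next I measure both and confirm them in one crop.

```bash
cat > meas.py <<'E'
from h import *
def rect(P): 
    (c,s,a)=cv2.minAreaRect(P[:,:2].astype(np.float32)*1000); return np.round(c,1),np.round(s,1),round(a,1),len(P)
E
python3 - <<'E'
from meas import *
A={}
for n in("scene","side"):
    z=np.load(n+".npz"); A[n]=z["W"]; im=z["im"]
    if n=="scene": save("c.png",cv2.resize(im[150:270,170:370],(800,480),interpolation=cv2.INTER_CUBIC))
W=A["scene"]; print("tin px",W[202,216],"lid px",W[228,310],W[212,322])
c0=W[228,310]
for n,W in A.items():
    P=W.reshape(-1,3); P=P[np.isfinite(P).all(1)]
    def near(c,r,z0,z1): return P[(np.hypot(*(P[:,:2]-c[:2]).T)<r)&(P[:,2]>z0)&(P[:,2]<z1)]
    t0=A["scene"][202,216]
    for nm,c,r,b in(("rim",t0,.09,(.052,.07)),("lidtop",c0,.13,(.015,.03)),("collar",c0,.1,(.036,.053)),("tab",c0,.1,(.058,.09)),("tabtop",c0,.1,(.068,.09))):
        q=near(c,r,*b); print(n,nm,rect(q) if len(q)>4 else len(q), np.round(np.percentile(q[:,2],[5,50,95]),4) if len(q) else "")
E
```

```text
tin px [ 0.55084109 -0.14262168  0.02584894] lid px [0.64114102 0.1314682  0.02320443] [0.59633174 0.16543398 0.04280319]
scene rim (array([ 549.4, -144.6]), array([119.6,  89.7]), 65.3, 285) [0.0526 0.0572 0.061 ]
scene lidtop (array([583.8, 126.8]), array([221.7, 114.6]), 78.7, 1093) [0.0173 0.0209 0.0241]
scene collar (array([593.4, 166. ]), array([48.3, 37.1]), 80.7, 138) [0.0379 0.046  0.0512]
scene tab (array([592.3, 164.8]), array([29.7, 18.2]), 85.9, 81) [0.0593 0.0727 0.077 ]
scene tabtop (array([592. , 165.7]), array([28. , 17.4]), 87.5, 53) [0.069  0.0742 0.077 ]
side rim (array([ 547.7, -148.4]), array([125.1,  96.3]), 65.1, 347) [0.0526 0.0587 0.0641]
side lidtop (array([645.8, 116.1]), array([216.9, 241.3]), 79.3, 1198) [0.0174 0.0231 0.026 ]
side collar (array([589.6, 163.5]), array([56.5, 37.6]), 80.7, 202) [0.0371 0.0475 0.0518]
side tab (array([589.7, 165.5]), array([32.5, 17.1]), 80.5, 110) [0.0596 0.0715 0.0787]
side tabtop (array([589.7, 166.1]), array([31.4, 16.2]), 82.4, 67) [0.0696 0.0762 0.079 ]
```

View pics/c.png

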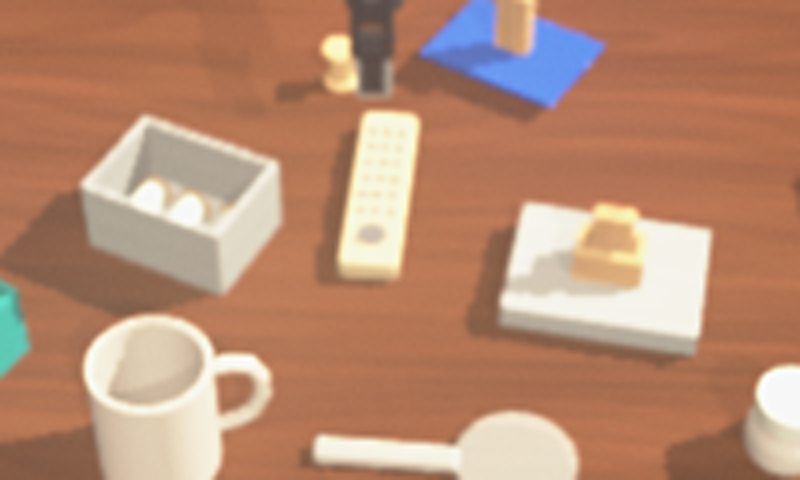

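The crop confirms it: the grey steel tin with spools is at crop (180,205), and the grey lid pair with tab rising through the collar is at (605,250). Moving above the lids.

Emit:
{"api": "arm_command", "payload": {
  "series": [
    {"translation": [0.33,-0.1,-0.2],"twist": [0,0,0],"grip": 1},
    {"translation": [0.66,-0.22,-0.4],"twist": [0,0,0],"grip": 1},
    {"translation": [1,-0.34,-0.6],"twist": [0,0,0],"grip": 1},
    {"translation": [1,-0.34,-0.6],"twist": [0,0,0],"grip": 1}
  ]
}}

```text
time_s: 0.43
position: [0.5898, 0.1102, 0.2611]
orientation: [[-0.011, 1.0, 0.005], [1.0, 0.011, 0.006], [0.006, 0.005, -1.0]]
wrist_force: [-0.6, 1.2, 0.9]
finger_gap: 0.997
gripper_force: 0.0
```

Emit:
{"api": "arm_command", "payload": {
  "series": [
    {"translation": [0.33,0,0],"twist": [0,0,0.1],"grip": 1},
    {"translation": [0.65,0,0],"twist": [0,0,0.2],"grip": 1},
    {"translation": [0.65,0,0],"twist": [0,0,0.2],"grip": 1},
    {"translation": [0.65,0,0],"twist": [0,0,0.2],"grip": 1}
  ]
}}

```text
time_s: 0.77
position: [0.5901, 0.1678, 0.2558]
orientation: [[0.151, 0.988, -0.002], [0.988, -0.151, 0.001], [0.0, -0.002, -1.0]]
wrist_force: [0.6, -0.2, -0.5]
finger_gap: 1.001
gripper_force: 0.0
```

```bash
cat >> meas.py <<'E'
def lids(c=(.591,.165)):
    im,d,*k=cap("wrist"); W=cloud(d,*k); P=W.reshape(-1,3); P=P[np.isfinite(P).all(1)]
    r=np.hypot(*(P[:,:2]-c).T)
    for n,R,a,b in(("lidtop",.1,.013,.03),("collar",.05,.04,.053),("tab",.05,.066,.09)):
        q=P[(r<R)&(P[:,2]>a)&(P[:,2]<b)]
        if len(q)>4: print(n,rect(q),np.round(np.median(q,0),4))
    return im,W
def st():
    s=env.get_state(); R=np.array(s["orientation"]); print(np.round(s["position"],4),"y-axis yaw",round(np.degrees(np.arctan2(R[1,1],R[0,1])),2),"z",np.round(R[:,2],4),"F",np.round(s["wrist_force"],2),"gap",s["finger_gap"],"t",s["time_s"])
E
python3 -c "
from meas import *
st(); im,W=lids(); save('d.png',im); np.savez('w1',W=W,im=im)"
```

```text
[0.5901 0.1678 0.2558] y-axis yaw -8.71 z [-1.7e-03  5.0e-04 -1.0e+00] F [ 0.61 -0.25 -0.52] gap 1.0013564413070306 t 0.7667
lidtop (array([590.4, 164.7]), array([138.3, 108.2]), 80.0, 6768) [0.5915 0.1723 0.0215]
collar (array([590.8, 164.9]), array([50.4, 32.9]), 80.7, 528) [0.5929 0.1697 0.0475]
tab (array([590.7, 165.1]), array([29.4, 13.4]), 81.2, 285) [0.5905 0.1661 0.0754]
```

View pics/d.png

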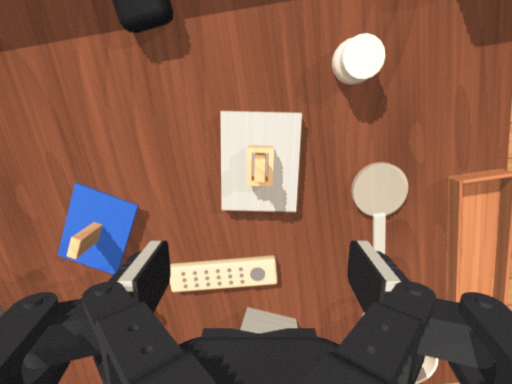

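Wrist view: the lid pair is at (260,162), with the tab at (260,165). Depth puts the tab at (0.591, 0.165), 75 mm high, with yaw −9.5°. Descending.

Emit:
{"api": "arm_command", "payload": {
  "series": [
    {"translation": [0,0,0.35],"twist": [0,0,0.013],"grip": 1},
    {"translation": [0,0,0.7],"twist": [0,0,0.013],"grip": 1},
    {"translation": [0,0,1],"twist": [0,0,0.013],"grip": 1},
    {"translation": [0,0,1],"twist": [0,0,0.013],"grip": 1}
  ]
}}

```text
time_s: 1.15
position: [0.5874, 0.1617, 0.1495]
orientation: [[0.168, 0.986, -0.011], [0.986, -0.168, -0.004], [-0.006, -0.01, -1.0]]
wrist_force: [-0.8, -0.5, -0.6]
finger_gap: 1.001
gripper_force: 0.0
```

Emit:
{"api": "arm_command", "payload": {
  "series": [
    {"translation": [0,0,0.2],"twist": [0,0,0],"grip": 1},
    {"translation": [0,0,0.4],"twist": [0,0,0],"grip": 1},
    {"translation": [0,0,0.6],"twist": [0,0,0],"grip": 1},
    {"translation": [0,0,0.6],"twist": [0,0,0],"grip": 1},
    {"translation": [0,0,0.6],"twist": [0,0,0],"grip": 1},
    {"translation": [0,0,0.6],"twist": [0,0,0],"grip": 1}
  ]
}}

```text
time_s: 1.65
position: [0.5923, 0.1647, 0.099]
orientation: [[0.167, 0.986, 0.002], [0.986, -0.167, 0.001], [0.001, 0.002, -1.0]]
wrist_force: [-0.4, -0.0, 0.2]
finger_gap: 0.999
gripper_force: 0.0
```

```bash
python3 -c "
from meas import *
st(); lids()"
```

```text
[0.5923 0.1647 0.099 ] y-axis yaw -9.62 z [ 2.4e-03  6.0e-04 -1.0e+00] F [-0.36 -0.01  0.19] gap 0.9989076645225048 t 1.65
lidtop (array([590.3, 164.3]), array([138.4, 108.4]), 80.0, 16040) [0.5927 0.1764 0.0216]
collar (array([590.3, 164.7]), array([50.2, 34.2]), 80.3, 1371) [0.5934 0.1731 0.0475]
tab (array([590.4, 164.9]), array([29.8, 13.8]), 80.0, 834) [0.5906 0.1663 0.0753]
```

Emit:
{"api": "arm_command", "payload": {
  "series": [
    {"translation": [0,-0.01,0.2],"twist": [0,0,0],"grip": 1},
    {"translation": [0,-0.01,0.4],"twist": [0,0,0],"grip": 1},
    {"translation": [0,-0.01,0.46],"twist": [0,0,0],"grip": 1},
    {"translation": [0,-0.01,0.46],"twist": [0,0,0],"grip": 1},
    {"translation": [0,-0.01,0.46],"twist": [0,0,0],"grip": 1},
    {"translation": [0,-0.01,0.46],"twist": [0,0,0],"grip": 1}
  ]
}}

```text
time_s: 2.2
position: [0.5911, 0.1655, 0.0525]
orientation: [[0.167, 0.986, 0.002], [0.986, -0.167, 0.001], [0.001, 0.002, -1.0]]
wrist_force: [0.3, 0.0, 0.0]
finger_gap: 1.0
gripper_force: 0.0
```

```bash
python3 -c "
from meas import *
st()"
```

```text
[0.5911 0.1655 0.0525] y-axis yaw -9.59 z [ 2.3e-03  8.0e-04 -1.0e+00] F [0.3  0.02 0.03] gap 1.0001776866880492 t 2.2
```

Emit:
{"api": "arm_command", "payload": {
  "series": [
    {"translation": [0,0,0.02],"twist": [0,0,0],"grip": 0.6},
    {"translation": [0,0,0.02],"twist": [0,0,0],"grip": 0.4},
    {"translation": [0,0,0.02],"twist": [0,0,0],"grip": 0.3},
    {"translation": [0,0,0.02],"twist": [0,0,0],"grip": 0.2},
    {"translation": [0,0,0.02],"twist": [0,0,0],"grip": 0.1},
    {"translation": [0,0,0.02],"twist": [0,0,0],"grip": 0},
    {"translation": [0,0,0.02],"twist": [0,0,0],"grip": 0},
    {"translation": [0,0,0.02],"twist": [0,0,0],"grip": 0},
    {"translation": [0,0,0.02],"twist": [0,0,0],"grip": 0}
  ]
}}

```text
time_s: 2.95
position: [0.59, 0.1652, 0.0487]
orientation: [[0.167, 0.986, -0.0], [0.986, -0.167, 0.0], [-0.0, -0.0, -1.0]]
wrist_force: [-0.1, -1.1, -0.6]
finger_gap: -0.001
gripper_force: 0.0
```

```bash
python3 -c "
from meas import *
st()"
```

```text
[0.59   0.1652 0.0487] y-axis yaw -9.58 z [-1.e-04  0.e+00 -1.e+00] F [-0.06 -1.06 -0.62] gap -0.0010498056598299789 t 2.95
```

The fingers shut with nothing between them, so I'm looking before moving.

```bash
python3 -c "
from meas import *
im,W=lids(); s=cap('side')[0]; c=cap('scene')[0]
o=np.zeros((600,800,3),np.uint8); o[:300,:400]=cv2.resize(im,(400,300)); o[:300,400:]=cv2.resize(s[200:290,165:285],(400,300)); o[300:,:400]=cv2.resize(c[170:245,270:370],(400,300)); o[300:,400:]=cv2.resize(im[170:350,140:380],(400,300)); save('e.png',o)"
```

```text
lidtop (array([591.4, 170.3]), array([126.2, 108.6]), 80.0, 19682) [0.5979 0.1912 0.0217]
collar (array([591.4, 170.7]), array([38. , 34.1]), 79.7, 1721) [0.5938 0.179  0.0475]
tab (array([592.3, 174.7]), array([10.1, 14.2]), 77.3, 552) [0.5923 0.1764 0.0752]
```

View pics/e.png

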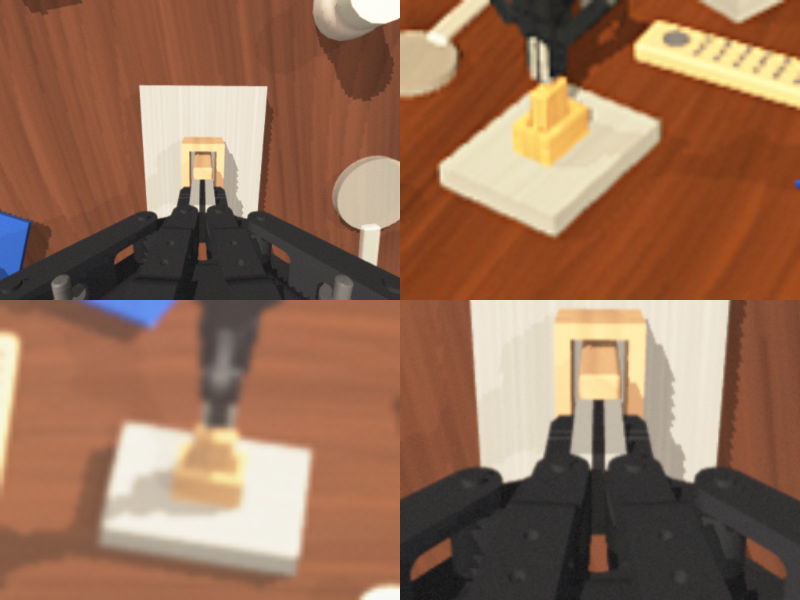

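```bash
python3 -c "
from meas import *
for n in('wrist','side','scene'):
    im,d,*k=cap(n); W=cloud(d,*k); P=W.reshape(-1,3); C=im.reshape(-1,3).astype(int)
    m=np.isfinite(P).all(1)&(np.hypot(P[:,0]-.591,P[:,1]-.165)<.06)&(P[:,2]>.04)&(P[:,2]<.14)
    g=m&((C.max(1)-C.min(1))<25)
    print(n)
    for a in np.arange(.04,.14,.01):
        q=P[g&(P[:,2]>=a)&(P[:,2]<a+.01)]
        if len(q)>3: print(round(a,3),len(q),'x',np.round(np.percentile(q[:,0],[3,97]),3),'y',np.round(np.percentile(q[:,1],[3,97]),3))
    if n=='wrist':
        for r in range(265,200,-6): print(r,np.round(W[r,[250,254,257,260,264,268]],3).tolist())
st()
"
```

```text
wrist
0.09 246 x [0.579 0.604] y [0.17  0.176]
0.1 400 x [0.578 0.604] y [0.17  0.177]
0.11 262 x [0.578 0.604] y [0.17  0.177]
0.12 1146 x [0.572 0.61 ] y [0.157 0.18 ]
0.13 4010 x [0.558 0.623] y [0.153 0.183]
265 [[0.589, 0.178, 0.126], [0.59, 0.175, 0.122], [0.591, 0.175, 0.122], [0.592, 0.175, 0.122], [0.594, 0.175, 0.122], [0.596, 0.176, 0.125]]
259 [[0.589, 0.177, 0.12], [0.59, 0.177, 0.119], [0.591, 0.176, 0.119], [0.592, 0.176, 0.119], [0.594, 0.176, 0.119], [0.596, 0.176, 0.119]]
253 [[0.588, 0.176, 0.113], [0.59, 0.176, 0.114], [0.591, 0.176, 0.114], [0.592, 0.176, 0.114], [0.594, 0.177, 0.116], [0.596, 0.176, 0.114]]
247 [[0.588, 0.177, 0.108], [0.59, 0.177, 0.109], [0.591, 0.176, 0.109], [0.592, 0.175, 0.107], [0.594, 0.176, 0.109], [0.596, 0.175, 0.108]]
241 [[0.588, 0.177, 0.103], [0.59, 0.176, 0.102], [0.591, 0.176, 0.102], [0.593, 0.176, 0.103], [0.594, 0.176, 0.102], [0.596, 0.175, 0.102]]
235 [[0.588, 0.177, 0.096], [0.59, 0.177, 0.096], [0.591, 0.176, 0.095], [0.593, 0.176, 0.095], [0.594, 0.176, 0.096], [0.596, 0.175, 0.095]]
229 [[0.588, 0.177, 0.089], [0.59, 0.
[... 445 characters left out ...]
0.179, 0.07], [0.593, 0.179, 0.071], [0.595, 0.179, 0.072], [0.598, 0.179, 0.071]]
205 [[0.588, 0.18, 0.06], [0.59, 0.18, 0.06], [0.592, 0.18, 0.06], [0.593, 0.179, 0.059], [0.596, 0.179, 0.06], [0.598, 0.179, 0.06]]
side
0.09 13 x [0.577 0.6  ] y [0.163 0.174]
0.1 18 x [0.576 0.605] y [0.163 0.175]
0.11 23 x [0.576 0.604] y [0.164 0.175]
0.12 24 x [0.577 0.603] y [0.168 0.178]
0.13 79 x [0.562 0.621] y [0.161 0.182]
scene
0.09 9 x [0.595 0.605] y [0.16  0.174]
0.1 15 x [0.6   0.608] y [0.159 0.172]
0.11 7 x [0.601 0.604] y [0.16 0.17]
0.13 6 x [0.617 0.627] y [0.157 0.168]
[0.59   0.1652 0.0487] y-axis yaw -9.58 z [-1.e-04  1.e-04 -1.e+00] F [0.51 0.91 0.32] gap 0.0014460443792915331 t 3.25
```

All three cameras put the shut fingertips at z≈0.087, about 38 mm above the stated TCP, so the pads closed above the tab. Fingertip x and y agree with the state. I'll work from the camera height: open, go down 36 mm and close again.

Emit:
{"api": "arm_command", "payload": {
  "series": [
    {"translation": [0,0,0],"twist": [0,0,0],"grip": 1},
    {"translation": [0,0,0],"twist": [0,0,0],"grip": 1},
    {"translation": [0,0,0],"twist": [0,0,0],"grip": 1},
    {"translation": [0,0,0],"twist": [0,0,0],"grip": 1},
    {"translation": [0,0,0],"twist": [0,0,0],"grip": 1},
    {"translation": [0,0,0],"twist": [0,0,0],"grip": 1},
    {"translation": [0,0,0],"twist": [0,0,0],"grip": 1}
  ]
}}

```text
time_s: 3.83
position: [0.59, 0.1652, 0.0487]
orientation: [[0.166, 0.986, -0.0], [0.986, -0.166, 0.0], [0.0, -0.0, -1.0]]
wrist_force: [0.9, 1.0, 0.3]
finger_gap: 0.979
gripper_force: 0.0
```

Emit:
{"api": "arm_command", "payload": {
  "series": [
    {"translation": [0,0,0.12],"twist": [0,0,0],"grip": 1},
    {"translation": [0,0,0.24],"twist": [0,0,0],"grip": 1},
    {"translation": [0,0,0.34],"twist": [0,0,0],"grip": 1},
    {"translation": [0,0,0.34],"twist": [0,0,0],"grip": 1},
    {"translation": [0,0,0.34],"twist": [0,0,0],"grip": 1},
    {"translation": [0,0,0.34],"twist": [0,0,0],"grip": 0.5},
    {"translation": [0,0,0.34],"twist": [0,0,0],"grip": 0.5},
    {"translation": [0,0,0.34],"twist": [0,0,0],"grip": 0.5},
    {"translation": [0,0,0.34],"twist": [0,0,0],"grip": 0.5}
  ]
}}

```text
time_s: 4.58
position: [0.5904, 0.1653, 0.0152]
orientation: [[0.167, 0.986, 0.001], [0.986, -0.167, 0.0], [0.0, 0.001, -1.0]]
wrist_force: [-0.2, 0.4, -0.0]
finger_gap: 0.504
gripper_force: 0.0
```

```bash
cat >> meas.py <<'E'
def tips(c,z0,z1,n='wrist'):
    im,d,*k=cap(n); W=cloud(d,*k); P=W.reshape(-1,3); C=im.reshape(-1,3).astype(int)
    m=np.isfinite(P).all(1)&(np.hypot(P[:,0]-c[0],P[:,1]-c[1])<.06)&((C.max(1)-C.min(1))<25)
    for a in np.arange(z0,z1,.005):
        q=P[m&(P[:,2]>=a)&(P[:,2]<a+.005)]
        if len(q)>2: print(n,round(a,3),len(q),'x',np.round(np.percentile(q[:,0],[1,99]),3),'y',np.round(np.percentile(q[:,1],[1,99]),3))
    return im
E
python3 -c "
from meas import *
st(); im=tips((.591,.165),.03,.12); s=cap('side')[0]
o=np.hstack([cv2.resize(im[150:350,130:390],(400,300)),cv2.resize(s[200:290,165:285],(400,300))]); save('f.png',o)"
```

```text
[0.5904 0.1653 0.0152] y-axis yaw -9.59 z [ 8.e-04  3.e-04 -1.e+00] F [-0.2   0.45 -0.05] gap 0.5036252382987066 t 4.5833
wrist 0.05 55 x [0.568 0.613] y [0.152 0.177]
wrist 0.055 159 x [0.56  0.621] y [0.152 0.181]
wrist 0.06 284 x [0.558 0.625] y [0.152 0.18 ]
wrist 0.065 323 x [0.557 0.626] y [0.152 0.181]
wrist 0.07 361 x [0.557 0.626] y [0.152 0.181]
wrist 0.075 422 x [0.557 0.626] y [0.152 0.181]
wrist 0.08 387 x [0.558 0.626] y [0.152 0.181]
wrist 0.085 583 x [0.565 0.62 ] y [0.152 0.181]
wrist 0.09 427 x [0.553 0.629] y [0.153 0.183]
wrist 0.095 872 x [0.546 0.639] y [0.165 0.185]
wrist 0.1 1572 x [0.541 0.644] y [0.154 0.187]
wrist 0.105 5334 x [0.537 0.644] y [0.148 0.186]
wrist 0.11 2246 x [0.536 0.647] y [0.147 0.186]
wrist 0.115 2522 x [0.536 0.649] y [0.147 0.187]
```

View pics/f.png

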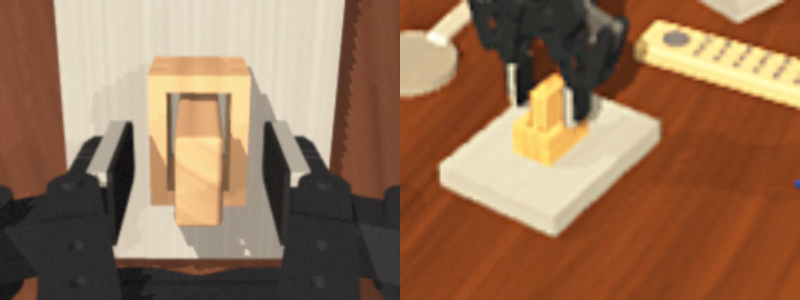

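The view shows the pads straddling the tab (tab at crop (198,180)), tips just above the collar top. Closing.

Emit:
{"api": "arm_command", "payload": {
  "series": [
    {"translation": [0,0,0],"twist": [0,0,0],"grip": 0.35},
    {"translation": [0,0,0],"twist": [0,0,0],"grip": 0.25},
    {"translation": [0,0,0],"twist": [0,0,0],"grip": 0.15},
    {"translation": [0,0,0],"twist": [0,0,0],"grip": 0},
    {"translation": [0,0,0],"twist": [0,0,0],"grip": 0},
    {"translation": [0,0,0],"twist": [0,0,0],"grip": 0},
    {"translation": [0,0,0],"twist": [0,0,0],"grip": 0}
  ]
}}

```text
time_s: 5.27
position: [0.5902, 0.1652, 0.0149]
orientation: [[0.167, 0.986, 0.0], [0.986, -0.167, 0.0], [0.0, 0.0, -1.0]]
wrist_force: [-0.1, -0.7, 1.0]
finger_gap: 0.152
gripper_force: 60.0
```

```bash
python3 -c "
from meas import *
st(); tips((.591,.165),.03,.08)"
```

```text
[0.5902 0.1652 0.0149] y-axis yaw -9.59 z [ 4.e-04  1.e-04 -1.e+00] F [-0.14 -0.69  1.02] gap 0.15172390686817727 t 5.2667
wrist 0.05 6 x [0.584 0.6  ] y [0.174 0.178]
wrist 0.055 75 x [0.573 0.61 ] y [0.169 0.178]
wrist 0.06 156 x [0.572 0.611] y [0.169 0.178]
wrist 0.065 172 x [0.572 0.611] y [0.168 0.178]
wrist 0.07 187 x [0.572 0.611] y [0.168 0.178]
wrist 0.075 224 x [0.572 0.611] y [0.169 0.178]
```

Gripped at a 13 mm gap with 60 N. Lifting gently.

Emit:
{"api": "arm_command", "payload": {
  "series": [
    {"translation": [0,0,-0.03],"twist": [0,0,0],"grip": 0},
    {"translation": [0,0,-0.1],"twist": [0,0,0],"grip": 0},
    {"translation": [0,0,-0.22],"twist": [0,0,0],"grip": 0},
    {"translation": [0,0,-0.38],"twist": [0,0,0],"grip": 0},
    {"translation": [0,0,-0.55],"twist": [0,0,0],"grip": 0},
    {"translation": [0,0,-0.72],"twist": [0,0,0],"grip": 0},
    {"translation": [0,0,-0.86],"twist": [0,0,0],"grip": 0},
    {"translation": [0,0,-0.95],"twist": [0,0,0],"grip": 0},
    {"translation": [0,0,-1],"twist": [0,0,0],"grip": 0},
    {"translation": [0,0,-1],"twist": [0,0,0],"grip": 0}
  ]
}}

```text
time_s: 6.15
position: [0.5906, 0.1655, 0.1162]
orientation: [[0.166, 0.986, 0.002], [0.986, -0.166, 0.001], [0.001, 0.002, -1.0]]
wrist_force: [0.4, -0.3, -3.0]
finger_gap: 0.151
gripper_force: 59.6
```

```bash
python3 -c "
from meas import *
st()
for n in('side','scene'):
    im,d,*k=cap(n); W=cloud(d,*k); P=W.reshape(-1,3); P=P[np.isfinite(P).all(1)]
    r=np.hypot(*(P[:,:2]-(.591,.165)).T); q=P[(r<.085)&(P[:,2]>.095)&(P[:,2]<.135)]; print(n,rect(q),np.round(np.percentile(q[:,2],[2,50,98]),3))
W=np.load('w1.npz')['W']
z=np.load('scene.npz')['W'];
for W in(np.load('scene.npz')['W'],np.load('side.npz')['W']):
    P=W.reshape(-1,3);P=P[np.isfinite(P).all(1)]
    q=P[(np.hypot(*(P[:,:2]-(.549,-.146)).T)<.09)&(P[:,2]>.056)&(P[:,2]<.075)];print('rim',rect(q))
"
```

```text
[0.5906 0.1655 0.1162] y-axis yaw -9.58 z [ 2.e-03  7.e-04 -1.e+00] F [ 0.36 -0.29 -3.04] gap 0.1512022328417424 t 6.15
side (array([590.6, 165.1]), array([143.4, 113.5]), 79.5, 1473) [0.107 0.124 0.131]
scene (array([592.3, 167.1]), array([136.7, 111.2]), 79.8, 1339) [0.104 0.12  0.13 ]
rim (array([ 549.7, -144.6]), array([119.4,  88.8]), 65.7, 183)
rim (array([ 547.6, -148.4]), array([125.3,  95.9]), 64.8, 245)
```

The wrist reads −3 N, so both lids are up. Now I fit the tin's pose with a box model to the saved clouds, using the lids as a check on each camera's bias.

```bash
cat > fit.py <<'E'
from meas import *
from scipy.optimize import least_squares
def sdf(q,b):
    d=np.abs(q)-b; return np.linalg.norm(np.maximum(d,0),axis=1)+np.minimum(d.max(1),0)
def tin(q):
    o=sdf(q-[0,0,.03],np.array([.043,.058,.03])); i=sdf(q-[0,0,.054],np.array([.039,.054,.05])); return np.maximum(o,-i)
def lid(q):
    q=q-[0,0,.002]
    return np.minimum(sdf(q-[0,0,.0095],np.array([.054,.069,.0095])),sdf(q-[0,0,.032],np.array([.017,.025,.013])))
def fit(P,f,c,yaw,zr,zfree=True,R=.095):
    P=P.reshape(-1,3); P=P[np.isfinite(P).all(1)]
    P=P[(np.hypot(*(P[:,:2]-c).T)<R)&(P[:,2]>zr[0])&(P[:,2]<zr[1])]
    def res(p):
        s,co=np.sin(p[2]),np.cos(p[2]); d=P-[p[0],p[1],p[3]]
        return f(np.c_[co*d[:,0]+s*d[:,1],-s*d[:,0]+co*d[:,1],d[:,2]])
    r=least_squares(res,[*c,np.radians(yaw),0],loss="cauchy",f_scale=.0015)
    return np.round([r.x[0]*1e3,r.x[1]*1e3,np.degrees(r.x[2]),r.x[3]*1e3],1),len(P),round(float(np.median(np.abs(r.fun)))*1e3,2)
E
python3 -c "
from fit import *
for n,W in(('scene',np.load('scene.npz')['W']),('side',np.load('side.npz')['W']),('w1',np.load('w1.npz')['W'])):
    print(n,'lids',fit(W,lid,(.591,.165),-9.6,(.01,.06)),'tin',fit(W,tin,(.549,-.146),-24.8,(.022,.075)))
"
```

```text
scene lids (array([591.3, 165.5, -10.3,  -0. ]), 1364, 1.17) tin (array([ 549.7, -144.8,  -25.1,   23.6]), 1022, 0.88)
side lids (array([590.7, 163.9, -10. ,   2.4]), 1593, 1.0) tin (array([ 546.7, -146.5,  -24.5,   24. ]), 1051, 1.04)
w1 lids (array([ 5.910e+02,  1.647e+02, -9.900e+00,  5.000e-01]), 7361, 0.55) tin (array([ 547.4, -147.2,  -24.5,    0. ]), 515, 0.38)
```

```bash
sed -i 's/loss="cauchy"/bounds=([-1,-1,-4,-.003],[1,1,4,.003]),loss="cauchy"/' fit.py
python3 -c "
from fit import *
for n,W in(('scene',np.load('scene.npz')['W']),('side',np.load('side.npz')['W']),('w1',np.load('w1.npz')['W'])):
    print(n,'tin',fit(W,tin,(.548,-.146),-24.8,(.012,.075)))
"
```

```text
scene tin (array([ 549.7, -144.8,  -25.1,    3. ]), 1232, 0.98)
side tin (array([ 546.7, -146.4,  -24.4,    3. ]), 1222, 1.04)
w1 tin (array([ 547.4, -147.2,  -24.4,    0. ]), 746, 0.37)
```

Emit:
{"api": "arm_command", "payload": {
  "series": [
    {"translation": [-0.03,0,0],"twist": [0,0,0],"grip": 0},
    {"translation": [-0.1,0,0],"twist": [0,0,0],"grip": 0},
    {"translation": [-0.22,0.01,0],"twist": [0,0,0],"grip": 0},
    {"translation": [-0.37,0.015,0],"twist": [0,0,0],"grip": 0},
    {"translation": [-0.53,0.02,0],"twist": [0,0,0],"grip": 0},
    {"translation": [-0.69,0.025,0],"twist": [0,0,0],"grip": 0},
    {"translation": [-0.85,0.03,0],"twist": [0,0,0],"grip": 0},
    {"translation": [-1,0.034,0],"twist": [0,0,0],"grip": 0}
  ]
}}

```text
time_s: 6.92
position: [0.5762, 0.0627, 0.1146]
orientation: [[0.169, 0.986, -0.0], [0.986, -0.169, -0.001], [-0.001, -0.0, -1.0]]
wrist_force: [0.4, -0.7, -4.0]
finger_gap: 0.151
gripper_force: 59.5
```

Emit:
{"api": "arm_command", "payload": {
  "series": [
    {"translation": [-0.16,0.006,0],"twist": [0,0,0],"grip": 0},
    {"translation": [-0.32,0.012,0],"twist": [0,0,0],"grip": 0},
    {"translation": [-0.48,0.018,0],"twist": [0,0,0],"grip": 0},
    {"translation": [-0.64,0.024,0],"twist": [0,0,0],"grip": 0},
    {"translation": [-0.8,0.03,0],"twist": [0,0,0],"grip": 0},
    {"translation": [-0.92,0.034,0],"twist": [0,0,0],"grip": 0},
    {"translation": [-1,0.034,0],"twist": [0,0,0],"grip": 0}
  ]
}}

```text
time_s: 7.5
position: [0.5627, -0.0366, 0.1147]
orientation: [[0.17, 0.985, -0.0], [0.985, -0.17, -0.001], [-0.001, -0.0, -1.0]]
wrist_force: [-0.8, -0.6, -3.0]
finger_gap: 0.151
gripper_force: 59.5
```

Emit:
{"api": "arm_command", "payload": {
  "series": [
    {"translation": [-0.1,0,0],"twist": [0,0,0.03],"grip": 0},
    {"translation": [-0.25,0.01,0],"twist": [0,0,0.09],"grip": 0},
    {"translation": [-0.41,0.014,0],"twist": [0,0,0.15],"grip": 0},
    {"translation": [-0.57,0.018,0],"twist": [0,0,0.21],"grip": 0},
    {"translation": [-0.73,0.022,0],"twist": [0,0,0.27],"grip": 0},
    {"translation": [-0.87,0.028,0],"twist": [0,0,0.31],"grip": 0},
    {"translation": [-0.96,0.034,0],"twist": [0,0,0.333],"grip": 0},
    {"translation": [-1,0.034,0],"twist": [0,0,0.333],"grip": 0},
    {"translation": [-1,0.034,0],"twist": [0,0,0.333],"grip": 0},
    {"translation": [-1,0.034,0],"twist": [0,0,0.333],"grip": 0}
  ]
}}

```text
time_s: 8.33
position: [0.5503, -0.1317, 0.1146]
orientation: [[0.415, 0.91, -0.0], [0.91, -0.415, 0.001], [0.001, -0.0, -1.0]]
wrist_force: [0.3, 1.2, -3.0]
finger_gap: 0.15
gripper_force: 59.5
```

```bash
cat >> fit.py <<'E'
def hover(dz,c=(.548,-.146)):
    o=[]
    for n in('scene','side'):
        im,d,*k=cap(n); W=cloud(d,*k); o.append(im)
        print(n,'lids',fit(W-[0,0,dz],lid,c,-24.6,(.004,.025)),'tin',fit(W,tin,c,-24.8,(.012,min(.07,dz-.012))))
    return o
E
python3 -c "
from fit import *
st(); hover(.10)"
```

```text
[ 0.5503 -0.1317  0.1146] y-axis yaw -24.51 z [-1.e-04  6.e-04 -1.e+00] F [ 0.27  1.16 -3.03] gap 0.15016373979355113 t 8.3333
scene lids (array([ 551.6, -129.2,  -24.4,   -2.2]), 1104, 0.99) tin (array([ 549.2, -144.8,  -25.9,    3. ]), 813, 1.06)
side lids (array([ 549.5, -132.4,  -24.8,    0.6]), 850, 1.08) tin (array([ 547. , -146.4,  -25. ,    3. ]), 983, 1.09)
```

Emit:
{"api": "arm_command", "payload": {
  "series": [
    {"translation": [-0.05,0.013,0],"twist": [0,0,0],"grip": 0},
    {"translation": [-0.1,0.026,0],"twist": [0,0,0],"grip": 0},
    {"translation": [-0.144,0.038,0.02],"twist": [0,0,0],"grip": 0},
    {"translation": [-0.144,0.038,0.1],"twist": [0,0,0],"grip": 0},
    {"translation": [-0.144,0.038,0.2],"twist": [0,0,0],"grip": 0},
    {"translation": [-0.144,0.038,0.29],"twist": [0,0,0],"grip": 0},
    {"translation": [-0.144,0.038,0.35],"twist": [0,0,0],"grip": 0},
    {"translation": [-0.144,0.038,0.36],"twist": [0,0,0],"grip": 0},
    {"translation": [-0.144,0.038,0.36],"twist": [0,0,0],"grip": 0}
  ]
}}

```text
time_s: 9.18
position: [0.547, -0.1466, 0.0777]
orientation: [[0.415, 0.91, -0.002], [0.91, -0.415, 0.0], [-0.0, -0.002, -1.0]]
wrist_force: [-0.5, -0.2, -2.7]
finger_gap: 0.15
gripper_force: 59.4
```

```bash
python3 -c "
from fit import *
st(); o=hover(.064)
save('g.png',np.hstack([cv2.resize(o[0][160:250,160:280],(400,300)),cv2.resize(o[1][140:230,210:330],(400,300))]))"
```

```text
[ 0.547  -0.1466  0.0777] y-axis yaw -24.55 z [-1.8e-03  4.0e-04 -1.0e+00] F [-0.49 -0.2  -2.72] gap 0.1504640061526238 t 9.1833
scene lids (array([ 547.5, -143.8,  -24.9,   -2.4]), 1074, 1.15) tin (array([ 548.5, -144.2,  -24.9,    0. ]), 453, 0.97)
side lids (array([ 546.8, -148.2,  -25.3,    1.6]), 829, 1.18) tin (array([ 547.5, -146.6,  -24.8,    0. ]), 548, 0.98)
```

View pics/g.png

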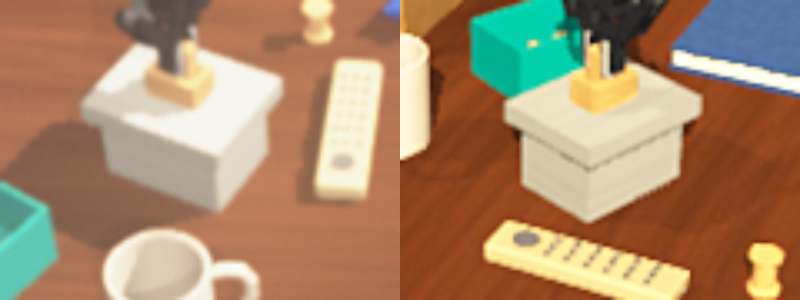

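Both views show the lids centred over the tin: the skirt overhangs evenly around it at crops (185,110) and (600,110). Applying a correction of under 1 mm and lowering slowly.

Emit:
{"api": "arm_command", "payload": {
  "series": [
    {"translation": [0.008,0.005,0.01],"twist": [0,0,0],"grip": 0},
    {"translation": [0.008,0.005,0.03],"twist": [0,0,0],"grip": 0},
    {"translation": [0.008,0.005,0.05],"twist": [0,0,0],"grip": 0},
    {"translation": [0.008,0.005,0.07],"twist": [0,0,0],"grip": 0},
    {"translation": [0.008,0.005,0.09],"twist": [0,0,0],"grip": 0},
    {"translation": [0.008,0.005,0.11],"twist": [0,0,0],"grip": 0},
    {"translation": [0.008,0.005,0.12],"twist": [0,0,0],"grip": 0},
    {"translation": [0.008,0.005,0.13],"twist": [0,0,0],"grip": 0},
    {"translation": [0.008,0.005,0.13],"twist": [0,0,0],"grip": 0}
  ]
}}

```text
time_s: 10.03
position: [0.5482, -0.1464, 0.0654]
orientation: [[0.416, 0.909, -0.0], [0.909, -0.416, 0.0], [-0.0, -0.0, -1.0]]
wrist_force: [0.3, 1.1, -1.9]
finger_gap: 0.154
gripper_force: 59.4
```

```bash
python3 -c "
from fit import *
st(); o=hover(.05)"
```

```text
[ 0.5482 -0.1464  0.0654] y-axis yaw -24.57 z [-4.e-04  1.e-04 -1.e+00] F [ 0.32  1.08 -1.9 ] gap 0.15439726618636132 t 10.0333
scene lids (array([ 5.485e+02, -1.438e+02, -2.510e+01, -3.000e-01]), 1074, 1.16) tin (array([ 548. , -144.1,  -25. ,    0. ]), 288, 0.75)
side lids (array([ 548. , -148.1,  -25.6,    2.4]), 730, 1.02) tin (array([ 547.2, -145.5,  -24.2,    0. ]), 353, 1.0)
```

Emit:
{"api": "arm_command", "payload": {
  "series": [
    {"translation": [0,0,0.01],"twist": [0,0,0],"grip": 0},
    {"translation": [0,0,0.015],"twist": [0,0,0],"grip": 0},
    {"translation": [0,0,0.02],"twist": [0,0,0],"grip": 0},
    {"translation": [0,0,0.02],"twist": [0,0,0],"grip": 0}
  ]
}}

```text
time_s: 10.47
position: [0.5483, -0.1464, 0.0636]
orientation: [[0.416, 0.909, -0.0], [0.909, -0.416, 0.0], [-0.0, -0.0, -1.0]]
wrist_force: [-0.2, 0.6, -3.9]
finger_gap: 0.152
gripper_force: 59.4
```

Emit:
{"api": "arm_command", "payload": {
  "series": [
    {"translation": [0,0,0.005],"twist": [0,0,0],"grip": 0},
    {"translation": [0,0,0.01],"twist": [0,0,0],"grip": 0},
    {"translation": [0,0,0.01],"twist": [0,0,0],"grip": 0}
  ]
}}

```text
time_s: 10.72
position: [0.5484, -0.1465, 0.0628]
orientation: [[0.416, 0.909, 0.0], [0.909, -0.416, 0.0], [0.0, 0.0, -1.0]]
wrist_force: [-0.6, 0.3, -2.1]
finger_gap: 0.152
gripper_force: 59.7
```

Emit:
{"api": "arm_command", "payload": {
  "series": [
    {"translation": [0,0,0.005],"twist": [0,0,0],"grip": 0},
    {"translation": [0,0,0.01],"twist": [0,0,0],"grip": 0},
    {"translation": [0,0,0.01],"twist": [0,0,0],"grip": 0}
  ]
}}

```text
time_s: 10.97
position: [0.5485, -0.1465, 0.0628]
orientation: [[0.416, 0.909, 0.001], [0.909, -0.416, 0.0], [0.0, 0.001, -1.0]]
wrist_force: [-3.8, 1.4, 6.4]
finger_gap: 0.15
gripper_force: 61.0
```

Contact (+6 N up) at z=0.0628, which is exactly 48 mm above the pick height, so the inner lid is home. Releasing.

Emit:
{"api": "arm_command", "payload": {
  "series": [
    {"translation": [0,0,0],"twist": [0,0,0],"grip": 0.2},
    {"translation": [0,0,0],"twist": [0,0,0],"grip": 0.4},
    {"translation": [0,0,0],"twist": [0,0,0],"grip": 0.6},
    {"translation": [0,0,0],"twist": [0,0,0],"grip": 0.8},
    {"translation": [0,0,0],"twist": [0,0,0],"grip": 1},
    {"translation": [0,0,0],"twist": [0,0,0],"grip": 1},
    {"translation": [0,0,0],"twist": [0,0,0],"grip": 1}
  ]
}}

```text
time_s: 11.55
position: [0.5484, -0.1464, 0.0616]
orientation: [[0.416, 0.909, -0.0], [0.909, -0.416, 0.0], [-0.0, -0.0, -1.0]]
wrist_force: [0.1, -0.4, -0.3]
finger_gap: 0.995
gripper_force: 0.0
```

```bash
python3 -c "
from fit import *
st()
im,d,*k=cap('wrist'); W=cloud(d,*k)
print(fit(W-[0,0,.048],lid,(.5485,-.1465),-24.6,(.015,.055),R=.06))
P=W.reshape(-1,3);P=P[np.isfinite(P).all(1)]; r=np.hypot(*(P[:,:2]-(.5485,-.1465)).T)
C=im.reshape(-1,3)
for n,R,a,b in(('lidtop',.06,.064,.074),('collar',.03,.09,.1),('tab',.018,.118,.13)):
    q=P[(r<R)&(P[:,2]>a)&(P[:,2]<b)]; print(n,rect(q),np.round(np.percentile(q[:,2],[5,50,95]),4))
o=hover(.048); tips((.5485,-.1465),.085,.12)
save('i.png',np.hstack([cv2.resize(im,(400,300)),cv2.resize(o[1][140:230,210:330],(400,300))]))"
```

```text
[ 0.5484 -0.1464  0.0616] y-axis yaw -24.56 z [-1.e-04  0.e+00 -1.e+00] F [ 0.06 -0.39 -0.27] gap 0.9953285026186057 t 11.55
(array([ 547.8, -147. ,  -24.9,    0.6]), 25345, 0.41)
lidtop (array([ 548.6, -146.5]), array([119.7, 108.6]), 64.8, 21282) [0.0686 0.0696 0.0707]
collar (array([ 548.2, -147.2]), array([51. , 34.1]), 65.3, 3108) [0.092  0.0955 0.0967]
tab (array([ 548.3, -147.3]), array([31., 14.]), 64.9, 2048) [0.1211 0.1234 0.1245]
scene lids (array([ 549. , -144. ,  -24.8,   -0.8]), 1030, 1.16) tin (array([ 548.9, -144.4,  -24.7,    0. ]), 248, 0.93)
side lids (array([ 548. , -148. ,  -25. ,    2.2]), 786, 1.02) tin (array([ 546.2, -145.4,  -25.8,    0. ]), 325, 1.02)
wrist 0.105 5 x [0.511 0.588] y [-0.166 -0.125]
wrist 0.11 246 x [0.505 0.592] y [-0.173 -0.119]
wrist 0.115 470 x [0.503 0.601] y [-0.174 -0.116]
```

View pics/i.png

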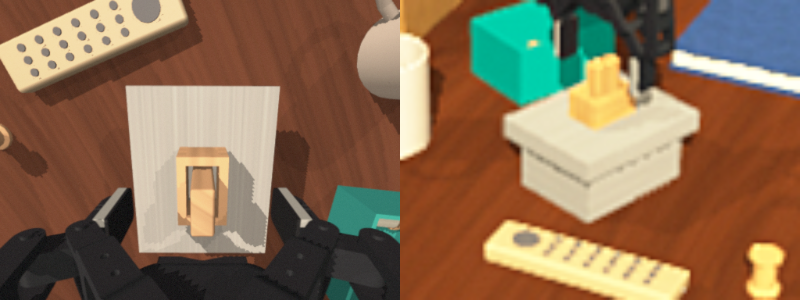

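The lids are seated: collar top 95.5 mm, tab top 123.4 mm, lid top level. The wrist crop shows the collar at (203,185), centred between the pads. Lowering around the collar.

Emit:
{"api": "arm_command", "payload": {
  "series": [
    {"translation": [0,0,0.08],"twist": [0,0,0],"grip": 1},
    {"translation": [0,0,0.16],"twist": [0,0,0],"grip": 1},
    {"translation": [0,0,0.22],"twist": [0,0,0],"grip": 0.9},
    {"translation": [0,0,0.25],"twist": [0,0,0],"grip": 0.8},
    {"translation": [0,0,0.25],"twist": [0,0,0],"grip": 0.65},
    {"translation": [0,0,0.25],"twist": [0,0,0],"grip": 0.55},
    {"translation": [0,0,0.25],"twist": [0,0,0],"grip": 0.55},
    {"translation": [0,0,0.25],"twist": [0,0,0],"grip": 0.55}
  ]
}}

```text
time_s: 12.42
position: [0.5486, -0.1466, 0.037]
orientation: [[0.416, 0.909, 0.001], [0.909, -0.416, -0.0], [0.0, 0.001, -1.0]]
wrist_force: [-0.2, -0.7, -0.8]
finger_gap: 0.552
gripper_force: 0.0
```

```bash
python3 -c "
from fit import *
st()
im,d,*k=cap('wrist'); np.savez('w2',im=im,W=cloud(d,*k))
W=cloud(d,*k); save('j.png',cv2.resize(im[130:330,120:400],(700,500)))"
```

```text
[ 0.5486 -0.1466  0.037 ] y-axis yaw -24.57 z [ 6.e-04 -1.e-04 -1.e+00] F [-0.19 -0.67 -0.8 ] gap 0.552096143253174 t 12.4167
```

View pics/j.png

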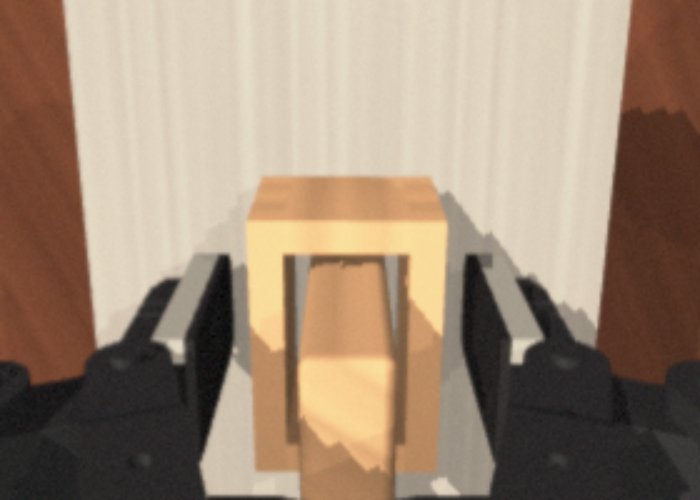

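The pads flank the collar at (215,330) and (490,330), with the tab clear inside. Closing on the collar.

Emit:
{"api": "arm_command", "payload": {
  "series": [
    {"translation": [0,0,0],"twist": [0,0,0],"grip": 0.45},
    {"translation": [0,0,0],"twist": [0,0,0],"grip": 0.4},
    {"translation": [0,0,0],"twist": [0,0,0],"grip": 0.3},
    {"translation": [0,0,0],"twist": [0,0,0],"grip": 0},
    {"translation": [0,0,0],"twist": [0,0,0],"grip": 0},
    {"translation": [0,0,0],"twist": [0,0,0],"grip": 0}
  ]
}}

```text
time_s: 12.97
position: [0.5486, -0.1465, 0.0372]
orientation: [[0.416, 0.909, 0.001], [0.909, -0.416, -0.0], [0.0, 0.001, -1.0]]
wrist_force: [-0.7, -0.4, 6.7]
finger_gap: 0.389
gripper_force: 60.3
```

Emit:
{"api": "arm_command", "payload": {
  "series": [
    {"translation": [0,0,-0.01],"twist": [0,0,0],"grip": 0},
    {"translation": [0,0,-0.03],"twist": [0,0,0],"grip": 0},
    {"translation": [0,0,-0.06],"twist": [0,0,0],"grip": 0},
    {"translation": [0,0,-0.1],"twist": [0,0,0],"grip": 0},
    {"translation": [0,0,-0.14],"twist": [0,0,0],"grip": 0},
    {"translation": [0,0,-0.17],"twist": [0,0,0],"grip": 0},
    {"translation": [0,0,-0.19],"twist": [0,0,0],"grip": 0},
    {"translation": [0,0,-0.2],"twist": [0,0,0],"grip": 0},
    {"translation": [0,0,-0.2],"twist": [0,0,0],"grip": 0}
  ]
}}

```text
time_s: 13.72
position: [0.5485, -0.1465, 0.057]
orientation: [[0.416, 0.909, 0.0], [0.909, -0.416, -0.0], [0.0, 0.0, -1.0]]
wrist_force: [0.0, 0.1, -1.6]
finger_gap: 0.386
gripper_force: 59.6
```

```bash
python3 -c "
from fit import *
st()
im,d,*k=cap('wrist'); W=cloud(d,*k)
P=W.reshape(-1,3);P=P[np.isfinite(P).all(1)]; r=np.hypot(*(P[:,:2]-(.5485,-.1465)).T)
for n,R,a,b in(('lidtop',.06,.08,.095),('collar',.03,.108,.119),('tab',.018,.1205,.15)):
    q=P[(r<R)&(P[:,2]>a)&(P[:,2]<b)]
    if len(q)>4: print(n,rect(q),np.round(np.percentile(q[:,2],[5,50,95]),4))
"
```

```text
[ 0.5485 -0.1465  0.057 ] y-axis yaw -24.57 z [ 4.e-04 -0.e+00 -1.e+00] F [ 0.04  0.09 -1.56] gap 0.3858059356410975 t 13.7167
lidtop (array([ 548.9, -145.3]), array([117. , 108.9]), 65.8, 20279) [0.0885 0.0895 0.0906]
collar (array([ 548.3, -147.1]), array([51.1, 58.4]), 65.7, 5453) [0.1097 0.1153 0.1169]
tab (array([ 548.3, -146.8]), array([29.9, 35.8]), 67.2, 2483) [0.1219 0.1236 0.1303]
```

Only about 1.5 N is held (outer lid alone), and the tab top is still at 123 mm. Lifting on straight up.

Emit:
{"api": "arm_command", "payload": {
  "series": [
    {"translation": [0,0,-0.03],"twist": [0,0,0],"grip": 0},
    {"translation": [0,0,-0.1],"twist": [0,0,0],"grip": 0},
    {"translation": [0,0,-0.2],"twist": [0,0,0],"grip": 0},
    {"translation": [0,0,-0.32],"twist": [0,0,0],"grip": 0},
    {"translation": [0,0,-0.46],"twist": [0,0,0],"grip": 0},
    {"translation": [0,0,-0.6],"twist": [0,0,0],"grip": 0},
    {"translation": [0,0,-0.74],"twist": [0,0,0],"grip": 0},
    {"translation": [0,0,-0.86],"twist": [0,0,0],"grip": 0},
    {"translation": [0,0,-0.95],"twist": [0,0,0],"grip": 0},
    {"translation": [0,0,-1],"twist": [0,0,0],"grip": 0}
  ]
}}

```text
time_s: 14.6
position: [0.5491, -0.1467, 0.1588]
orientation: [[0.416, 0.909, 0.002], [0.909, -0.416, -0.0], [0.001, 0.002, -1.0]]
wrist_force: [-0.0, 0.3, -1.6]
finger_gap: 0.385
gripper_force: 59.6
```

Emit:
{"api": "arm_command", "payload": {
  "series": [
    {"translation": [0,0,-0.04],"twist": [0,0,0],"grip": 0},
    {"translation": [0,0,-0.09],"twist": [0,0,0],"grip": 0},
    {"translation": [0,0,-0.13],"twist": [0,0,0],"grip": 0},
    {"translation": [0,0,-0.15],"twist": [0,0,0],"grip": 0},
    {"translation": [0,0,-0.15],"twist": [0,0,0],"grip": 0},
    {"translation": [0,0,-0.15],"twist": [0,0,0],"grip": 0},
    {"translation": [0,0,-0.15],"twist": [0,0,0],"grip": 0},
    {"translation": [0,0,-0.15],"twist": [0,0,0],"grip": 0}
  ]
}}

```text
time_s: 15.27
position: [0.5481, -0.1464, 0.1713]
orientation: [[0.416, 0.909, -0.001], [0.909, -0.416, 0.0], [-0.0, -0.001, -1.0]]
wrist_force: [0.2, -0.9, -1.0]
finger_gap: 0.385
gripper_force: 59.6
```

```bash
python3 -c "
from fit import *
st(); o=[]
for n in('scene','side'):
    im,d,*k=cap(n); W=cloud(d,*k); o.append(im)
    print(n,'outer',fit(W-[0,0,.183],lid,(.5485,-.1465),-24.6,(.004,.03)),'tin',fit(W,tin,(.548,-.146),-24.6,(.012,.05)))
    P=W.reshape(-1,3);P=P[np.isfinite(P).all(1)];r=np.hypot(*(P[:,:2]-(.5485,-.1465)).T)
    q=P[(r<.07)&(P[:,2]>.058)&(P[:,2]<.075)]; print('plate',rect(q),np.round(np.percentile(q[:,2],[5,50,95]),4)); q=P[(r<.03)&(P[:,2]>.1)&(P[:,2]<.13)]; print('tab',rect(q),q[:,2].max())
save('k.png',np.hstack([cv2.resize(o[0][130:250,140:300],(400,300)),cv2.resize(o[1][100:220,200:360],(400,300))]))"
```

```text
[ 0.5481 -0.1464  0.1713] y-axis yaw -24.57 z [-8.e-04  2.e-04 -1.e+00] F [ 0.16 -0.87 -1.01] gap 0.38511435283301604 t 15.2667
scene outer (array([ 549.9, -144.2,  -24.6,   -2.8]), 1165, 0.86) tin (array([ 548.7, -144.4,  -25.1,    0. ]), 454, 0.87)
plate (array([ 550. , -143.4]), array([127.1,  95.5]), 65.2, 782) [0.0604 0.064  0.0678]
tab (array([ 552.4, -143.5]), array([31.3, 19.4]), 55.7, 91) 0.12476596382398046
side outer (array([ 5.474e+02, -1.470e+02, -2.500e+01, -2.000e-01]), 916, 0.98) tin (array([ 547.2, -146.9,  -24.6,    0. ]), 515, 1.02)
plate (array([ 550.2, -145.8]), array([128.4, 100.8]), 64.9, 610) [0.0627 0.0673 0.0706]
tab (array([ 546. , -143.8]), array([32. , 18.9]), 49.5, 89) 0.12635202608140034
```

View pics/k.png

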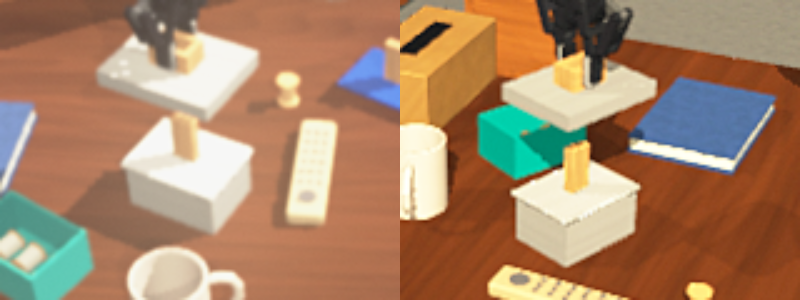

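The outer lid is level and 13 cm above where it sat, at (180,70) and (580,90). The inner lid is seated with its plate on the rim at (185,160) and (575,200), and the tin hasn't moved.

```bash
python3 -c "
from h import *
print(np.abs(env.get_state()['joint_vel']).max()); print(job_done())"
```

```text
0.08392896030487987
the job is handed in; nothing more can be done
None
```

The job is handed in: the inner lid is seated in the tin, the arm is holding the outer lid level about 13 cm above where it sat, and the cameras showed the tin unmoved and nothing nearby disturbed.

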